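# Pack a sample tube into its stacking carrier

### The arm

A 6-joint arm with a two-finger parallel gripper is mounted at the origin on a cart in front of the work surface, level with it; the furniture and walls round the work are solid. World frame = base frame: x ahead of the robot, y to its left, z up, the work surface at z = 0. Lengths are in m, angles in rad, forces in N, time in s.
With the tool pointing down it reaches from about 0.35 to 0.975 m from the base axis. Payload 4.9 kg.
Tool frame: the origin (TCP) lies at the very end of the fingers, on their centre line; the grasp point (between the pads) lies manip.grip_point_offset behind it (manip.grip_point_offset is the distance from the TCP to the grasp point, in m); z points along the fingers, y is the line along which they close (so a half turn about z gives the same grasp; the last joint's range is limited). The gripper opens to 85 mm and grips with 20 to 120 N. Pads are 22 mm wide; open, the fingers measure 114 mm over their backs; the gripper's body (76 mm by 85 mm) begins 54 mm behind the grasp point. The pads swing forward as they close: fully open they stand 13 mm farther back than shut.
Start: joints at [-1.289, 0.053, 1.613, -0, 1.476, -0.119], TCP at [0.244, -0.575, 0.211] pointing down, gripper open.
Joint ranges: [-3.01, 3.01], [-1.01, 2.22], [0.06, 2.58], [-1.02, 4.17], [0.09, 2.62], [-3.14, 3.14]. Speed limits (rad/s): [2.57, 2.57, 3.14, 3.14, 3.14, 3.14].

### API

Orientations are given as a unit quaternion [w, x, y, z].
In Python, from plant import manip gives the robot as it stands.
- The arm moves only by the shell command python3 -m crank 'ROWS' [OPENING]. ROWS is JSON, a list of rows, each an object of numbers: "x", "y", "z": the shift along the tool's x, y, z in cm; "turn": the turn about the tool's z in rad. In form: [{"x": .., "y": .., "z": .., "turn": ..}, ...]. A call has 1 to 5 rows; each row shifts and turns the commanded pose from where the row before left it, along the tool's axes as they then stand; what a row does not reach is not made up. A row lasts 1/10 s, in which the tool goes at most 50 mm and 8.59 degrees, less where a joint would pass 70% of its speed; a pose out of reach is approached as far as the arm can. A call with a gripper value outside its range is refused whole. OPENING is the opening in per cent of the stroke, from 0 (shut) to 100 (fully open), set as the call begins (- or left out, the last holds). The fingers move at their own pace and stop on an object; the grip force is fixed at half the most. Time passes only in rows, so rows that do not move let the fingers close. It gives the time, the measured TCP pose, the force, the opening and the grip force at its end, in the units of the state.
- manip.state(): the state, without advancing time (a new reading comes with each control period).
- manip.grab_frame(name): name is "scene" or "top" or "wrist"; returns (picture, depth): 384x512x3 uint8, red, green, blue; 384x512 float32, m along the optical axis (not along the pixel's ray), 0 where there is no reading.
- manip.camera_model(name): a dict with "mtx" (3x3 intrinsics, pixels), "k1" (the pictures are not rectified: a ray, as slopes to the right and down, at radius r is drawn at 1 + k1 r^2 times it, then the intrinsics apply), "world_to_cam" (4x4, takes a point from world to camera coordinates). Camera axes: x right, y down, z forward; pixel columns grow to the right and rows downward; lengths in m; the calibration is good to about 2 mm. A picture is of the moment at which its call begins: read the wrist's pose just before it. camera_model takes no time and is no camera call; for the wrist camera it gives the pose at the moment of the call.
- manip.job_done(): hands the job in; it is judged then, once.
The state is a dict: "time": time; "joint_pos": joint angles; "joint_vel": joint speeds; "joint_efforts": joint torques, N m; "tool_pos": TCP position; "tool_rot": TCP orientation; "contact_force": force on the tool from outside, world axes, zero at the start; "ft_torque": the same for the moment, N m; "gripper_width": opening from 0.0 (shut) to 1.0 (fully open); "grasp_force": force on a finger pad.
Only numpy, scipy, OpenCV 4.12 (cv2) and the standard library are available. Lean on these libraries where they do the work, as an engineer would, in place of code of your own. Each camera call takes 0.05 s, during which the arm holds its last target. There are 200 camera calls.

### The job

Pack the middle one of the three sample tubes for transport by building up the carrier on its black base: first the metal cold block fully down on the base, then the white tube holder fully down on the block, then the tube upright in the holder's hole, and last the grey cover over the tube, seated on the holder. Leave the two outer tubes standing in the stand and do not disturb the bottles.

Things in the scene. Friction and masses are not known exactly. Their poses are not given: they have to be found in the camera images.
- base_seat (a point): carrier base: flat black disc with a grey inlay, 90 mm across and 12 mm high, fixed to the table, with a short conical metal stud in the middle (28 mm across at its foot, 19 mm at its top, 8 mm high). The point is the centre of the disc's upper face, at the foot of the stud.
- cold_block_mid (a point): cold block: loose bare metal drum, 60 mm across, body 45 mm high, plus a conical stud on top like the base's (8 mm high). Underneath is a round socket 34 mm across and 10 mm deep that drops over a stud. The point is on its axis, half-way up the body (22.5 mm above its underside); z is up. About 0.25 kg.
- tube_holder_mid (a point): loose white drum, 60 mm wide, 48 mm high to a flat shoulder; on it a neck 41 mm wide, flaring to 47 at its rim, 58 mm above the underside. Blind hole down the axis for the tube: 22 mm wide, 25 at the rim, floor 13 mm above the underside (45 deep). Socket beneath, 34 mm wide, 10 deep, drops over a stud. Point: on its axis, 24 mm above the underside; z up. About 0.12 kg.
- tube_mid_centre (a point): the middle tube of the row of three, the one to pack: screw-cap sample tube, 16 mm thick, 94 mm tall, standing upright in the tube stand with its foot on the table; its cap is 19 mm thick and takes up the top 20 mm. The point is its centre, half-way up (47 mm above its foot); z runs from foot to cap. About 14 g.
- cover_mid (a point): cover: loose grey deep round cap, closed on top and open below, 60 mm across and 70 mm high outside, 54 mm across and 66 mm deep inside. It goes over the tube and the holder's neck and its rim rests on the holder's shoulder. The point is on its axis, half-way up (35 mm above its rim); z is up. About 0.08 kg.
- stand: tube stand, fixed: two plates on legs, 86 mm (its x) by 60 (its y), 51 high; six 18 mm holes, 27 mm apart along x, rows at y = +13.5 and -13.5 mm. The tubes stand in row y = +13.5 at x = -27, 0, +27; the other row is empty. Only 8 mm between caps, so fingers fit only on the row's two long sides (closing along the stand's y). Origin: centre of its underside, on the table.
- tube_end_a_centre (a point): outer tube at the stand's -x end, to be left standing: screw-cap sample tube, 16 mm thick, 94 mm tall, standing upright in the tube stand with its foot on the table; its cap is 19 mm thick and takes up the top 20 mm. The point is its centre, half-way up (47 mm above its foot); z runs from foot to cap. 
- tube_end_b_centre (a point): outer tube at the stand's +x end, to be left standing: screw-cap sample tube, 16 mm thick, 94 mm tall, standing upright in the tube stand with its foot on the table; its cap is 19 mm thick and takes up the top 20 mm. The point is its centre, half-way up (47 mm above its foot); z runs from foot to cap. 
- saline_mid (a point): bystander: loose white bottle with a blue cap, 48 mm across and 104 mm tall; the point is its centre, half-way up.
- iodine_mid (a point): bystander: loose brown bottle with a white cap, 42 mm across and 88 mm tall; the point is its centre, half-way up.
Things that resemble listed ones, but are neither listed nor needed, are in the scene too. Leave any pink look-alike of the part that bears cold_block_mid alone. What is shaped like the part that bears cover_mid but yellow is not meant.

How it is judged:
On the way, in this order (a step that is already met when the one before it is completed fails the run):
1. the cold block is fully down on the base and let go (horizontal distance between cold_block_mid and base_seat below 0.008 m and z of cold_block_mid in the frame of base_seat between 0.0195 and 0.0255 m and angle between cold_block_mid's own z axis and vertical below 0.06 rad and contact force between the fingers and cold_block below 0.1 N), for 0.2 s.
2. the tube holder is fully down on the cold block and let go (horizontal distance between cold_block_mid and base_seat below 0.008 m and z of cold_block_mid in the frame of base_seat between 0.0195 and 0.0255 m and angle between each of cold_block_mid, tube_holder_mid's own z axis and vertical below 0.06 rad and horizontal distance between tube_holder_mid and cold_block_mid below 0.008 m and z of tube_holder_mid in the frame of cold_block_mid between 0.0435 and 0.0495 m and contact force between the fingers and tube_holder below 0.1 N), for 0.2 s.
3. the middle tube stands on the floor of the holder's hole and is let go (horizontal distance between cold_block_mid and base_seat below 0.008 m and z of cold_block_mid in the frame of base_seat between 0.0195 and 0.0255 m and angle between each of cold_block_mid, tube_holder_mid's own z axis and vertical below 0.06 rad and horizontal distance between tube_holder_mid and cold_block_mid below 0.008 m and z of tube_holder_mid in the frame of cold_block_mid between 0.0435 and 0.0495 m and horizontal distance between tube_mid_centre and tube_holder_mid below 0.012 m and z of tube_mid_centre in the frame of tube_holder_mid between 0.031 and 0.041 m and angle between tube_mid_centre's own z axis and vertical below 0.22 rad and contact force between the fingers and tube_mid below 0.1 N), for 0.2 s.
4. the cover is seated on the holder's shoulder, over the tube, and let go (horizontal distance between cold_block_mid and base_seat below 0.008 m and z of cold_block_mid in the frame of base_seat between 0.0195 and 0.0255 m and angle between each of cold_block_mid, tube_holder_mid, cover_mid's own z axis and vertical below 0.06 rad and horizontal distance between tube_holder_mid and cold_block_mid below 0.008 m and z of tube_holder_mid in the frame of cold_block_mid between 0.0435 and 0.0495 m and horizontal distance between tube_mid_centre and tube_holder_mid below 0.012 m and z of tube_mid_centre in the frame of tube_holder_mid between 0.031 and 0.041 m and angle between tube_mid_centre's own z axis and vertical below 0.22 rad and horizontal distance between cover_mid and tube_holder_mid below 0.008 m and z of cover_mid in the frame of tube_holder_mid between 0.056 and 0.062 m and contact force between the fingers and cover below 0.1 N), for 0.2 s.
At the end, for the whole second after the job is handed in: Block on base, holder on block, cover on the holder: each within 8 mm sideways and 3 mm in height of fully seated, within 0.06 rad of upright. Middle tube in the holder's hole within 12 mm sideways, 5 mm in height, 0.22 rad of upright. All at rest (under 20 mm/s) (horizontal distance between cold_block_mid and base_seat below 0.008 m and z of cold_block_mid in the frame of base_seat between 0.0195 and 0.0255 m and angle between each of cold_block_mid, tube_holder_mid, cover_mid's own z axis and vertical below 0.06 rad and horizontal distance between tube_holder_mid and cold_block_mid below 0.008 m and z of tube_holder_mid in the frame of cold_block_mid between 0.0435 and 0.0495 m and horizontal distance between tube_mid_centre and tube_holder_mid below 0.012 m and z of tube_mid_centre in the frame of tube_holder_mid between 0.031 and 0.041 m and angle between tube_mid_centre's own z axis and vertical below 0.22 rad and horizontal distance between cover_mid and tube_holder_mid below 0.008 m and z of cover_mid in the frame of tube_holder_mid between 0.056 and 0.062 m and linear speed of each of cold_block, tube_holder, tube_mid, cover below 0.02 m/s); the robot touches nothing.
It fails at once if an outer tube is pulled out or knocked over (distance of tube_end_a_centre from where it was at the start of the episode above 0.015 m or angle between tube_end_a_centre's own z axis and vertical above 0.3 rad).
It fails at once if the other outer tube is pulled out or knocked over (distance of tube_end_b_centre from where it was at the start of the episode above 0.015 m or angle between tube_end_b_centre's own z axis and vertical above 0.3 rad).
It fails at once if the white bottle is shoved away or knocked over (distance of saline_mid from where it was at the start of the episode above 0.03 m or angle between saline_mid's own z axis and vertical above 0.3 rad).
It fails at once if the brown bottle is shoved away or knocked over (distance of iodine_mid from where it was at the start of the episode above 0.03 m or angle between iodine_mid's own z axis and vertical above 0.3 rad).
It also fails if it takes over 96 s, if anything falls off the work surface, if the arm or the gripper's body presses on something with over 40 N, if the wrist force passes 120 N, or if a joint passes its speed limit or range.

## Working session

There is one attempt and no reset: what is moved stays moved. The work goes in short steps, Python scripts to look and compute and a shell command to move; the robot and the scene stay as the last step left them, time stands still between calls to the robot, and variables do not carry over. Pictures are saved under pics/ and viewed, at most 14 in all, crops included, and the job is handed in when it is done.

```bash
ls; mkdir -p pics; cat > h.py <<'E'
import numpy as np, cv2
from plant import manip
def snap(n,f):
    M=manip.camera_model(n); p,d=manip.grab_frame(n)
    cv2.imwrite(f'pics/{f}.png',p[:,:,::-1]); np.savez(f'{f}.npz',p=p,d=d,K=M['mtx'],k1=M['k1'],T=M['world_to_cam'])
    return f
class V:
    def __init__(s,f):
        z=np.load(f+'.npz'); s.p,s.d,s.K,s.k1,s.T=[z[k] for k in('p','d','K','k1','T')]
    def ray(s,u,v):
        a=(np.array([u,v],float)-[s.K[0,2],s.K[1,2]])/[s.K[0,0],s.K[1,1]]
        b=a.copy()
        for _ in range(20): b=a/(1+s.k1*(b@b))
        R=s.T[:3,:3]; return -R.T@s.T[:3,3], R.T@np.r_[b,1]
    def at(s,u,v,z=None):
        o,r=s.ray(u,v)
        return o+r*((z-o[2])/r[2] if z is not None else s.d[int(v),int(u)])
    def cloud(s):
        h,w=s.d.shape; u,v=np.meshgrid(np.arange(w),np.arange(h))
        a=np.stack([(u-s.K[0,2])/s.K[0,0],(v-s.K[1,2])/s.K[1,1]],-1); b=a.copy()
        for _ in range(20): b=a/(1+s.k1*(b**2).sum(-1,keepdims=True))
        c=np.concatenate([b,np.ones((h,w,1))],-1)*s.d[...,None]
        R=s.T[:3,:3]; return (c-s.T[:3,3])@R
def circ(P):
    A=np.c_[2*P[:,:2],np.ones(len(P))]; x=np.linalg.lstsq(A,(P[:,:2]**2).sum(1),rcond=None)[0]
    return x[:2],np.sqrt(x[2]+x[:2]@x[:2])
E
python3 - <<'E'
from h import *
for n in('scene','top'): snap(n,n+'0')
a=cv2.imread('pics/top0.png'); cv2.imwrite('pics/t.png',cv2.resize(a,(800,600)))
print(manip.state()); print(manip.grip_point_offset)
print(manip.camera_model('top'))
E
```

```text
pics
{'time': 0.1, 'joint_pos': array([-1.28898002e+00,  5.33116894e-02,  1.61418416e+00, -1.73705152e-05,
        1.47599942e+00, -1.19016389e-01]), 'joint_vel': array([-6.42518183e-05, -1.61622265e-03, -4.58764358e-03, -5.19103402e-04,
       -4.56327435e-04, -1.36607143e-03]), 'joint_efforts': array([-3.66214626e-04, -3.94900668e+01, -3.71363568e+01, -1.26666696e-04,
        3.88073604e-03,  6.56870824e-06]), 'tool_pos': array([ 0.24367974, -0.57487159,  0.20965666]), 'tool_rot': array([-9.47455646e-04,  9.79983169e-01,  1.99078084e-01, -8.59678366e-05]), 'contact_force': array([ 0.22423095, -0.79918818, -0.74309017]), 'ft_torque': array([ 0.0081513 , -0.11117699, -0.00987511]), 'grasp_force': 0.0, 'gripper_width': 1.0001024105034733}
0.0187
{'mtx': array([[418.11047178,   0.        , 253.83123354],
       [  0.        , 418.11047178, 195.04386132],
       [  0.        ,   0.        ,   1.        ]]), 'k1': 0.054218296655802085, 'world_to_cam': array([[-0.02943353, -0.9995085 , -0.01078975, -0.04611718],
       [-0.99795576,  0.02999699, -0.05643126,  0.55674433],
       [ 0.05672718,  0.00910672, -0.99834818,  1.17329364],
       [ 0.        ,  0.        ,  0.        ,  1.        ]])}
```

View pics/t.png

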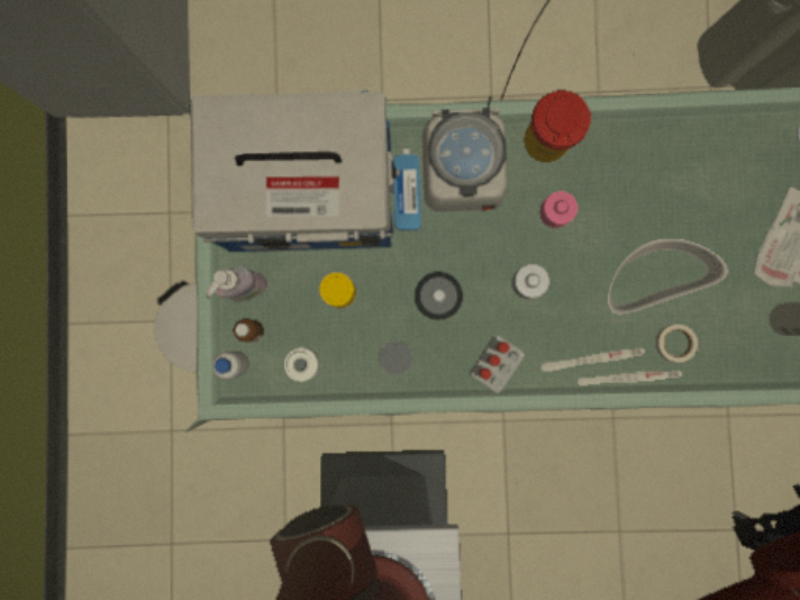

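View pics/scene0.png

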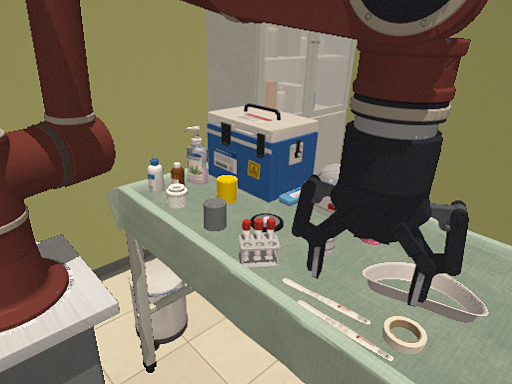

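The top view (800×600 enlargement) shows:
- base (438,296)
- bare metal block (532,282). The pink look-alike is at (561,208) and is not meant.
- holder (301,365)
- grey cover (396,358). The yellow one at (337,290) is not meant.
- stand with red caps (498,364)
- bottles (230,365) and (247,330)

Now I'll measure them from depth.

```bash
python3 - <<'E'
from h import *
v=V('top0'); C=v.cloud(); s=0.64
for n,(u,w),r,lo,hi in [('base',(438,296),30,.006,.016),('block',(532,282),26,.039,.050),('stud',(532,282),26,.0505,.06),('holdrim',(301,365),24,.052,.065),('holdshoulder',(301,365),26,.042,.051),('cover',(396,358),24,.06,.08),('stand',(498,364),36,.046,.056),('caps',(498,364),36,.08,.105),('sal',(230,365),25,.06,.12),('iod',(247,330),20,.05,.12),('pink',(561,208),24,.03,.06),('yellow',(337,290),26,.06,.08)]:
    u*=s;w*=s;r=int(r*s)+2;P=C[int(w)-r:int(w)+r+1,int(u)-r:int(u)+r+1].reshape(-1,3)
    P=P[(P[:,2]>lo)&(P[:,2]<hi)]
    if len(P)<3: print(n,len(P));continue
    mn,mx=P.min(0),P.max(0)
    (cx,cy),rr=cv2.minEnclosingCircle((P[:,:2]*1000).astype(np.float32))
    print(n,len(P),'med',P.mean(0).round(4),'bbox',((mn+mx)/2).round(4)[:2],(mx-mn).round(4),'circ',round(cx),round(cy),round(rr,1))
    if n in('stand',): print(cv2.minAreaRect((P[:,:2]*1000).astype(np.float32)))
    if n=='caps':
        print(cv2.kmeans(P.astype(np.float32)[:,:2],3,None,(3,50,1e-6),5,cv2.KMEANS_PP_CENTERS)[2])
g=C[250,300:330]; print(g[:3])
a=cv2.imread('pics/top0.png')[150:270,120:400]; cv2.imwrite('pics/crop1.png',cv2.resize(a,(800,343),interpolation=cv2.INTER_CUBIC))
E
```

```text
base 753 med [ 0.57   -0.1379  0.0117] bbox [ 0.5711 -0.1381] [0.12   0.1236 0.01  ] circ 574 -138 81.2
block 347 med [ 0.5892 -0.3022  0.0453] bbox [ 0.5892 -0.3027] [0.0588 0.062  0.0106] circ 590 -303 31.6
stud 50 med [ 0.5889 -0.3032  0.0533] bbox [ 0.5835 -0.2994] [0.0355 0.0257 0.0077] circ 582 -297 19.8
holdrim 164 med [0.4534 0.1108 0.0578] bbox [0.4555 0.113 ] [0.0465 0.0474 0.0115] circ 453 111 27.3
holdshoulder 167 med [0.4534 0.1079 0.0471] bbox [0.4526 0.1091] [0.0578 0.0576 0.0087] circ 453 110 29.9
cover 381 med [ 0.4596 -0.0571  0.0706] bbox [ 0.4592 -0.0569] [0.0568 0.0571 0.013 ] circ 460 -57 29.8
stand 415 med [ 0.4428 -0.236   0.0499] bbox [ 0.4439 -0.2357] [0.0982 0.0948 0.0098] circ 444 -236 50.6
((443.6909484863281, -236.12094116210938), (62.242427825927734, 87.04022979736328), 53.659515380859375)
caps 138 med [ 0.4524 -0.2238  0.0935] bbox [ 0.4523 -0.2241] [0.0597 0.0498 0.0193] circ 451 -224 35.8
[[ 0.430541   -0.20765641]
 [ 0.47303593 -0.23918182]
 [ 0.4521664  -0.22355425]]
sal 314 med [0.4636 0.2243 0.0847] bbox [0.4703 0.2207] [0.0724 0.0703 0.0483] circ 474 218 44.9
iod 199 med [0.5146 0.2003 0.074 ] bbox [0.5077 0.2074] [0.0566 0.052  0.0414] circ 506 212 33.9
pink 385 med [ 0.7179 -0.3572  0.0459] bbox [ 0.7189 -0.3589] [0.0586 0.0606 0.0261] circ 719 -359 30.6
yellow 380 med [0.5819 0.0425 0.0709] bbox [0.5814 0.0433] [0.0574 0.0578 0.0167] circ 582 43 30.0
[[ 0.39543533 -0.18915668  0.00329955]
 [ 0.39551814 -0.19178705  0.00537166]
 [ 0.3953877  -0.19468775  0.0046721 ]]
```

View pics/crop1.png

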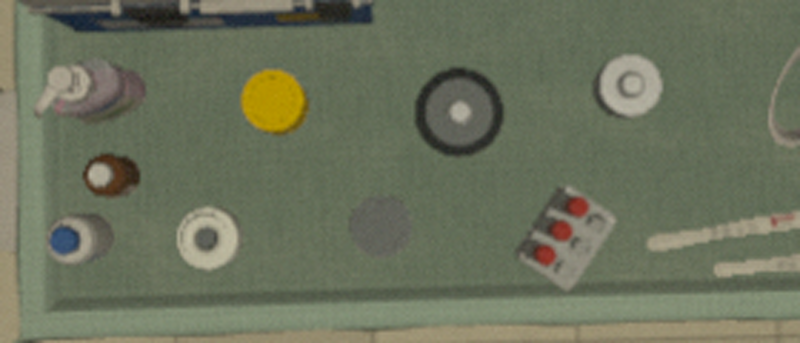

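Targets are confirmed: the bare metal drum is at crop (630,86), the grey cover at (379,225), and the row of red caps at (544,255), (561,230) and (578,206). Next I'll get the base centre and the first moves.

```bash
cat >> h.py <<'E'
def go(x,y,z,th=None):
    s=manip.state(); q=s['tool_rot']; from scipy.spatial.transform import Rotation as R
    r=R.from_quat(np.r_[q[1:],q[0]]).as_matrix(); d=np.array([x,y,z])-s['tool_pos']
    t0=np.arctan2(r[1,0],r[0,0]); 
    print('now',s['tool_pos'].round(4),'th',round(t0,3),'z',r[:,2].round(4),'w',round(s['gripper_width'],3),'F',s['contact_force'].round(1),'t',round(s['time'],2))
    print('cm in tool',(r.T@d*100).round(2), 'turn' ,None if th is None else round(t0-th,3))
    if th is not None:
        c=np.cos(th);k=np.sin(th); print('cm after turn',(np.array([[c,k,0],[k,-c,0],[0,0,-1]])@d*100).round(2))
E
python3 - <<'E'
from h import *
v=V('top0'); C=v.cloud(); g=v.p.astype(int).sum(-1)
m=(np.hypot(C[...,0]-.572,C[...,1]+.138)<.055)&(C[...,2]<.03)
m2=(m&(g<150)).astype(np.uint8); c=max(cv2.findContours(m2,0,1)[0],key=cv2.contourArea)
(e,ax,_)=cv2.fitEllipse(c); print(e,ax,v.at(*e,.012))
print('rim',[C[v_,u].round(3) for v_,u in((262,200),(256,200),(250,200),(245,200))])
go(.589,-.303,.12,0)
E
```

```text
(280.16558837890625, 188.7599639892578) (28.591222763061523, 28.842138290405273) [ 0.5710061  -0.13820953  0.012     ]
rim [array([0.371, 0.094, 0.018]), array([0.388, 0.094, 0.015]), array([0.404, 0.095, 0.004]), array([0.418, 0.095, 0.001])]
now [ 0.2437 -0.5749  0.2097] th 0.401 z [-5.0e-04  1.8e-03 -1.0e+00] w 1.0 F [ 0.2 -0.8 -0.7] t 0.1
cm in tool [ 42.4  -11.54   9.  ] turn 0.401
cm after turn [ 34.53 -27.19   8.97]
```

```bash
python3 -m crank '[{"turn":0.134},{"turn":0.134},{"turn":0.133},{"x":3,"y":-2.4},{"x":3,"y":-2.4}]' 100; python3 -m crank '[{"x":3,"y":-2.4},{"x":3,"y":-2.4},{"x":3,"y":-2.4},{"x":3,"y":-2.4},{"x":3,"y":-2.4}]'; python3 -m crank '[{"x":3,"y":-2.4},{"x":3,"y":-2.4},{"x":3,"y":-2.4},{"x":2,"y":-2},{}]'; python3 - <<'E'
from h import *
go(.589,-.303,.13,0)
snap('wrist','w1')
E
```

```text
now [ 0.2437 -0.5749  0.2097] th 0.401 z [-5.0e-04  1.8e-03 -1.0e+00] w 1.0 F [ 0.2 -0.8 -0.7] t 0.1
cm in tool [ 42.4  -11.54   8.  ] turn 0.401
cm after turn [ 34.53 -27.19   7.97]schema error: expected keys x, y, z, turn
schema error: expected keys x, y, z, turn
schema error: expected keys x, y, z, turn
```

View pics/w1.png

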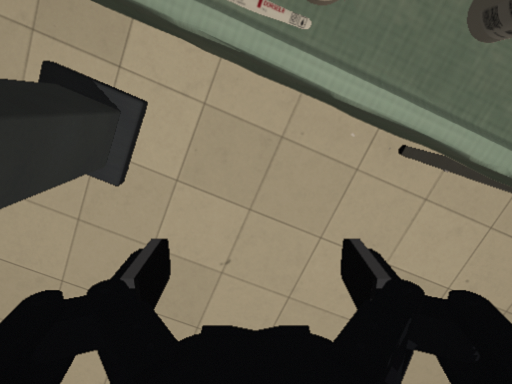

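All four keys are required in each row, so nothing moved; the view is still off the table edge.

```bash
python3 -m crank '[{"x":0,"y":0,"z":0,"turn":0.134},{"x":0,"y":0,"z":0,"turn":0.134},{"x":0,"y":0,"z":0,"turn":0.133},{"x":3,"y":-2.4,"z":0,"turn":0},{"x":3,"y":-2.4,"z":0,"turn":0}]' 100; python3 -m crank '[{"x":3,"y":-2.4,"z":0,"turn":0},{"x":3,"y":-2.4,"z":0,"turn":0},{"x":3,"y":-2.4,"z":0,"turn":0},{"x":3,"y":-2.4,"z":0,"turn":0},{"x":3,"y":-2.4,"z":0,"turn":0}]'; python3 -m crank '[{"x":3,"y":-2.4,"z":0,"turn":0},{"x":3,"y":-2.4,"z":0,"turn":0},{"x":3,"y":-2.4,"z":0,"turn":0},{"x":2,"y":-2,"z":0,"turn":0},{"x":0,"y":0,"z":0,"turn":0}]'; python3 - <<'E'
from h import *
go(.589,-.303,.13,0)
E
```

```text
time: 0.65
tool_pos: [0.3038, -0.5271, 0.2102]
tool_rot: [-0.0, 1.0, -0.001, -0.0]
contact_force: [0.2, -0.5, 0.0]
gripper_width: 0.997
grasp_force: 0.0
time: 1.15
tool_pos: [0.4548, -0.4062, 0.2104]
tool_rot: [-0.0, 1.0, -0.0, -0.0]
contact_force: [0.0, -0.3, -0.8]
gripper_width: 1.0
grasp_force: 0.0
time: 1.65
tool_pos: [0.5658, -0.3127, 0.2102]
tool_rot: [-0.001, 1.0, 0.002, -0.0]
contact_force: [-0.8, -0.2, -0.1]
gripper_width: 1.003
grasp_force: 0.0
now [ 0.5658 -0.3127  0.2102] th 0.004 z [-1.0e-04  1.3e-03 -1.0e+00] w 1.003 F [-0.8 -0.2 -0.1] t 1.65
cm in tool [ 2.33 -0.95  8.02] turn 0.004
cm after turn [ 2.32 -0.97  8.02]
```

```bash
python3 -m crank '[{"x":2.3,"y":-1,"z":3,"turn":0},{"x":0,"y":0,"z":0,"turn":0},{"x":0,"y":0,"z":0,"turn":0}]'; python3 - <<'E'
from h import *
go(.589,-.303,.008,0)
snap('wrist','w2')
C=V('w2').cloud()
P=C[(np.hypot(C[...,0]-.589,C[...,1]+.303)<.045)&(C[...,2]>.035)&(C[...,2]<.05)]
Q=C[(np.hypot(C[...,0]-.589,C[...,1]+.303)<.045)&(C[...,2]>.051)&(C[...,2]<.06)]
for A in(P,Q):
  if len(A)>3: print(len(A),cv2.minEnclosingCircle((A[:,:2]*1000).astype(np.float32)),A.mean(0),A[:,2].max())
E
```

```text
time: 1.95
tool_pos: [0.5858, -0.3055, 0.1793]
tool_rot: [-0.001, 1.0, -0.0, -0.001]
contact_force: [-0.3, -0.2, 0.2]
gripper_width: 1.003
grasp_force: 0.0
now [ 0.5858 -0.3055  0.1793] th -0.0 z [-0.003   0.0013 -1.    ] w 1.003 F [-0.3 -0.2  0.2] t 1.95
cm in tool [ 0.37 -0.22 17.13] turn -0.0
cm after turn [ 0.32 -0.25 17.13]
2168 ((587.27880859375, -301.3916015625), 30.030990600585938) [ 0.58902839 -0.30140041  0.0445832 ] 0.04998742237715784
294 ((587.5003051757812, -301.3780517578125), 10.590866088867188) [ 0.58740627 -0.30130487  0.05249816] 0.054593748201152925
```

View pics/w2.png

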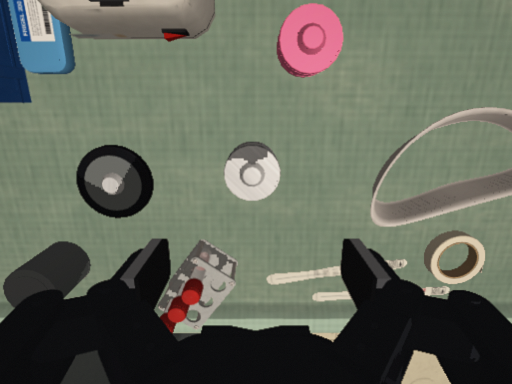

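The wrist view shows the block at (252,172), the base at (115,181), the pink decoy at (310,40) and the stand at (200,285). The block measures (0.5875,-0.3014), which agrees with the top view, so I'll descend and grip.

```bash
python3 - <<'E'
from h import *
v=V('w2'); C=v.cloud(); g=v.p.astype(int).sum(-1)
for n in range(1):
    m=(np.hypot(C[...,0]-.571,C[...,1]+.138)<.055)&(C[...,2]<.03)&(g<130)
    c=max(cv2.findContours(m.astype(np.uint8),0,1)[0],key=cv2.contourArea); e=cv2.fitEllipse(c); print(e,v.at(*e[0],.012))
E
python3 -m crank '[{"x":0.1,"y":-0.3,"z":4,"turn":0},{"x":0,"y":0,"z":4,"turn":0},{"x":0,"y":0,"z":4,"turn":0},{"x":0,"y":0,"z":3,"turn":0},{"x":0,"y":0,"z":0,"turn":0}]'; python3 - <<'E'
from h import *
go(.5882,-.302,.008,0)
E
```

```text
((114.44351959228516, 180.8423309326172), (68.87548828125, 77.36355590820312), 122.55754089355469) [ 0.57117651 -0.13878511  0.012     ]
time: 2.5
tool_pos: [0.5841, -0.3014, 0.0262]
tool_rot: [-0.002, 1.0, -0.001, -0.004]
contact_force: [0.1, -0.3, -0.6]
gripper_width: 1.002
grasp_force: 0.0
now [ 0.5841 -0.3014  0.0262] th -0.001 z [-0.0075  0.0047 -1.    ] w 1.002 F [ 0.1 -0.3 -0.6] t 2.5
cm in tool [0.43 0.07 1.82] turn -0.001
cm after turn [0.41 0.06 1.82]
```

```bash
python3 -m crank '[{"x":0.4,"y":0.1,"z":1.2,"turn":0},{"x":0,"y":0,"z":0.5,"turn":0},{"x":0,"y":0,"z":0,"turn":0}]'; python3 -m crank '[{"x":0,"y":0,"z":0,"turn":0},{"x":0,"y":0,"z":0,"turn":0},{"x":0,"y":0,"z":0,"turn":0},{"x":0,"y":0,"z":0,"turn":0},{"x":0,"y":0,"z":0,"turn":0}]' 0;  python3 -m crank '[{"x":0,"y":0,"z":0,"turn":0},{"x":0,"y":0,"z":0,"turn":0},{"x":0,"y":0,"z":0,"turn":0},{"x":0,"y":0,"z":0,"turn":0},{"x":0,"y":0,"z":0,"turn":0}]'
```

```text
time: 2.8
tool_pos: [0.5926, -0.3042, 0.0151]
tool_rot: [0.001, 1.0, -0.0, 0.001]
contact_force: [-0.4, 0.2, 0.4]
gripper_width: 1.003
grasp_force: 0.0
time: 3.3
tool_pos: [0.5931, -0.3039, 0.0163]
tool_rot: [0.001, 1.0, -0.0, 0.001]
contact_force: [-1.6, 1.7, 6.1]
gripper_width: 0.657
grasp_force: 62.1
time: 3.8
tool_pos: [0.5931, -0.304, 0.0163]
tool_rot: [0.001, 1.0, -0.0, 0.001]
contact_force: [-0.7, 1.7, 6.9]
gripper_width: 0.655
grasp_force: 62.1
```

```bash
python3 -m crank '[{"x":0,"y":0,"z":-2,"turn":0},{"x":0,"y":0,"z":-4,"turn":0},{"x":0,"y":-3,"z":0,"turn":0},{"x":-0.5,"y":-4,"z":0,"turn":0},{"x":-0.5,"y":-4,"z":0,"turn":0}]'; python3 -m crank '[{"x":-0.6,"y":-3.5,"z":0,"turn":0},{"x":0,"y":-2,"z":0,"turn":0},{"x":0,"y":0,"z":0,"turn":0},{"x":0,"y":0,"z":0,"turn":0}]'; python3 - <<'E'
from h import *
snap('wrist','w3'); snap('scene','s3')
go(.576,-.1385,.03,0)
C=V('w3').cloud()
t=manip.state()['tool_pos']; print(t)
P=C[(np.hypot(C[...,0]-t[0],C[...,1]-t[1])<.034)&(C[...,2]>.08)&(C[...,2]<.13)]
print(len(P),np.percentile(P[:,2],[1,20,50,80,99]).round(4))
for lo,hi in((.085,.101),(.104,.115)):
  A=P[(P[:,2]>lo)&(P[:,2]<hi)]
  if len(A)>5: print(len(A),cv2.minEnclosingCircle((A[:,:2]*1000).astype(np.float32)),A.mean(0))
E
```

```text
time: 4.3
tool_pos: [0.5817, -0.1927, 0.0743]
tool_rot: [0.0, 1.0, -0.001, 0.0]
contact_force: [0.9, 0.2, -2.0]
gripper_width: 0.649
grasp_force: 64.3
time: 4.7
tool_pos: [0.5759, -0.1384, 0.0739]
tool_rot: [0.0, 1.0, 0.0, 0.0]
contact_force: [0.3, 0.1, -2.3]
gripper_width: 0.652
grasp_force: 64.3
now [ 0.5761 -0.1394  0.0739] th -0.001 z [ 3.e-04 -5.e-04 -1.e+00] w 0.652 F [-0.8 -0.1 -2.1] t 4.8
cm in tool [-0.01 -0.09  4.39] turn -0.001
cm after turn [-0.01 -0.09  4.39]
[ 0.57606633 -0.13939675  0.07394775]
11606 [0.0829 0.1013 0.1021 0.1091 0.1286]
1363 ((572.17919921875, -138.021240234375), 30.770315170288086) [ 0.58832322 -0.13842923  0.09646942]
2227 ((579.9356689453125, -139.43919372558594), 32.957401275634766) [ 0.57507679 -0.13897255  0.10885032]
```

View pics/w3.png

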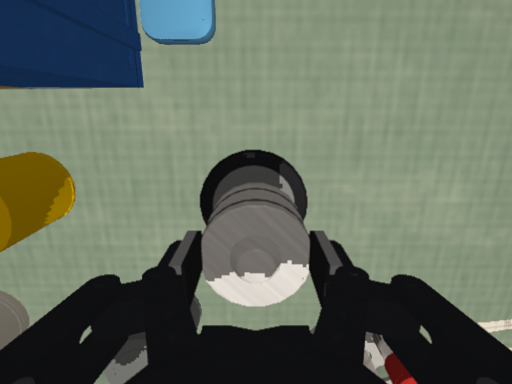

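The held block at (255,258) is in line with the base at (253,195): its axis is at about (0.572,-0.138), underside 0.057. I'll lower it 45 mm.

```bash
python3 -m crank '[{"x":0,"y":0,"z":2,"turn":0},{"x":0,"y":0,"z":1.2,"turn":0},{"x":0,"y":0,"z":0.6,"turn":0},{"x":0,"y":0,"z":0.4,"turn":0},{"x":0,"y":0,"z":0,"turn":0}]'; python3 -m crank '[{"x":0,"y":0,"z":0.2,"turn":0},{"x":0,"y":0,"z":0.1,"turn":0},{"x":0,"y":0,"z":0,"turn":0}]'
```

```text
time: 5.3
tool_pos: [0.5756, -0.1386, 0.0312]
tool_rot: [-0.0, 1.0, -0.0, -0.001]
contact_force: [0.2, 0.4, -1.9]
gripper_width: 0.651
grasp_force: 64.3
time: 5.6
tool_pos: [0.5761, -0.1385, 0.0291]
tool_rot: [0.0, 1.0, -0.0, 0.0]
contact_force: [-0.1, -0.3, -3.4]
gripper_width: 0.651
grasp_force: 64.3
```

```bash
python3 -m crank '[{"x":0,"y":0,"z":0.1,"turn":0},{"x":0,"y":0,"z":0,"turn":0}]'; python3 -m crank '[{"x":0,"y":0,"z":0.1,"turn":0},{"x":0,"y":0,"z":0,"turn":0}]'
```

```text
time: 5.8
tool_pos: [0.5763, -0.1386, 0.0284]
tool_rot: [0.0, 1.0, -0.0, 0.0]
contact_force: [-0.7, 0.0, 0.4]
gripper_width: 0.652
grasp_force: 64.7
time: 6.0
tool_pos: [0.5764, -0.1386, 0.0284]
tool_rot: [0.0, 1.0, -0.0, 0.0]
contact_force: [-4.1, 0.7, 6.0]
gripper_width: 0.647
grasp_force: 65.5
```

Contact is at the expected height, so I'll release and retreat.

```bash
python3 -m crank '[{"x":0,"y":0,"z":0,"turn":0},{"x":0,"y":0,"z":0,"turn":0},{"x":0,"y":0,"z":0,"turn":0},{"x":0,"y":0,"z":0,"turn":0},{"x":0,"y":0,"z":0,"turn":0}]' 100; python3 -m crank '[{"x":0,"y":0,"z":-4,"turn":0},{"x":0,"y":0,"z":-4,"turn":0},{"x":0,"y":0,"z":-4,"turn":0},{"x":0,"y":0,"z":0,"turn":0},{"x":0,"y":0,"z":0,"turn":0}]'; python3 - <<'E'
from h import *
snap('wrist','w4')
C=V('w4').cloud()
P=C[(np.hypot(C[...,0]-.571,C[...,1]+.1385)<.04)]
for lo,hi in((.045,.061),(.062,.072)):
  A=P[(P[:,2]>lo)&(P[:,2]<hi)]
  if len(A)>5: print(len(A),cv2.minEnclosingCircle((A[:,:2]*1000).astype(np.float32)),A.mean(0),np.median(A[:,2]))
go(.4535,.110,.15,0)
E
```

```text
time: 6.5
tool_pos: [0.5759, -0.1385, 0.0267]
tool_rot: [-0.0, 1.0, -0.0, -0.0]
contact_force: [0.3, 0.7, -0.1]
gripper_width: 0.999
grasp_force: 0.0
time: 7.0
tool_pos: [0.5768, -0.1388, 0.1484]
tool_rot: [0.001, 1.0, -0.0, 0.001]
contact_force: [-2.1, -0.1, -0.7]
gripper_width: 1.003
grasp_force: 0.0
2777 ((570.9138793945312, -138.39756774902344), 30.23375701904297) [ 0.57322134 -0.13839333  0.05644981] 0.05655655202570746
424 ((571.1435546875, -138.5988311767578), 11.112529754638672) [ 0.57151526 -0.13845491  0.06427267] 0.06441883334810328
now [ 0.5756 -0.1384  0.1463] th -0.0 z [-5.e-04  2.e-04 -1.e+00] w 0.998 F [-0.1  0.9  0.3] t 7.05
cm in tool [-12.22 -24.84  -0.36] turn -0.0
cm after turn [-12.21 -24.84  -0.37]
```

The block is seated: top at 0.0565, axis (0.571,-0.1385). Next is the holder.

```bash
python3 -m crank '[{"x":-1.5,"y":-3,"z":0,"turn":0},{"x":-2,"y":-4,"z":0,"turn":0},{"x":-2,"y":-4,"z":0,"turn":0},{"x":-2,"y":-4,"z":0,"turn":0},{"x":-2,"y":-4,"z":0,"turn":0}]'; python3 -m crank '[{"x":-1.7,"y":-3.3,"z":0,"turn":0},{"x":-1,"y":-2.5,"z":0,"turn":0},{"x":0,"y":0,"z":0,"turn":0},{"x":0,"y":0,"z":0,"turn":0}]'; python3 - <<'E'
from h import *
snap('wrist','w5')
C=V('w5').cloud()
P=C[(np.hypot(C[...,0]-.4535,C[...,1]-.11)<.045)]
for lo,hi in((.038,.051),(.053,.065)):
  A=P[(P[:,2]>lo)&(P[:,2]<hi)]
  if len(A)>5: print(len(A),cv2.minEnclosingCircle((A[:,:2]*1000).astype(np.float32)),A.mean(0),np.median(A[:,2]))
go(.4535,.110,.01,0)
E
```

```text
time: 7.55
tool_pos: [0.4785, 0.0528, 0.1442]
tool_rot: [-0.0, 1.0, -0.0, -0.002]
contact_force: [1.3, 1.5, -0.1]
gripper_width: 1.002
grasp_force: 0.0
time: 7.95
tool_pos: [0.4529, 0.1096, 0.145]
tool_rot: [0.0, 1.0, 0.001, -0.001]
contact_force: [-0.3, 0.2, -0.1]
gripper_width: 1.001
grasp_force: 0.0
1680 ((451.67620849609375, 112.07331085205078), 30.091379165649414) [0.4567964  0.111934   0.04568191] 0.04707048290893519
1431 ((451.1106262207031, 112.03559112548828), 22.759092330932617) [0.45136498 0.11203336 0.05711961] 0.05727146061118556
now [0.4534 0.1091 0.1454] th -0.0 z [-2.3e-03 -6.0e-04 -1.0e+00] w 1.0 F [-0.1  0.5  0.8] t 8.0
cm in tool [ 0.04 -0.1  13.54] turn -0.0
cm after turn [ 1.000e-02 -9.000e-02  1.354e+01]
```

View pics/w5.png

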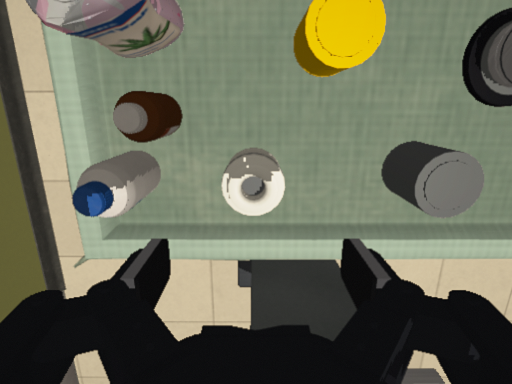

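Holder at (253,187), measured (0.4517,0.112), with the bottles at (115,190) and (147,116) well clear of the fingers. Descend.

```bash
python3 -m crank '[{"x":-0.1,"y":-0.3,"z":3,"turn":0},{"x":0,"y":0,"z":3.5,"turn":0},{"x":0,"y":0,"z":3,"turn":0},{"x":0,"y":0,"z":2,"turn":0},{"x":0,"y":0,"z":0,"turn":0}]'; python3 -m crank '[{"x":0,"y":0,"z":1,"turn":0},{"x":0,"y":0,"z":0.5,"turn":0},{"x":0,"y":0,"z":0,"turn":0}]'
```

```text
time: 8.5
tool_pos: [0.4499, 0.1111, 0.0277]
tool_rot: [0.0, 1.0, -0.001, -0.004]
contact_force: [-0.3, -0.3, -0.0]
gripper_width: 1.0
grasp_force: 0.0
time: 8.8
tool_pos: [0.4532, 0.1123, 0.0169]
tool_rot: [0.0, 1.0, -0.0, 0.0]
contact_force: [0.8, -0.0, -0.4]
gripper_width: 1.002
grasp_force: 0.0
```

```bash
python3 -m crank '[{"x":0,"y":0,"z":0,"turn":0},{"x":0,"y":0,"z":0,"turn":0},{"x":0,"y":0,"z":0,"turn":0},{"x":0,"y":0,"z":0,"turn":0},{"x":0,"y":0,"z":0,"turn":0}]' 0;  python3 -m crank '[{"x":0,"y":0,"z":-2,"turn":0},{"x":0,"y":0,"z":-4,"turn":0},{"x":0,"y":0,"z":-4,"turn":0},{"x":0,"y":0,"z":0,"turn":0},{"x":0,"y":0,"z":0,"turn":0}]'; python3 - <<'E'
from h import *
go(.573,-.1385,.12,0)
snap('wrist','w6')
C=V('w6').cloud(); t=manip.state()['tool_pos']
P=C[(np.hypot(C[...,0]-t[0],C[...,1]-t[1])<.045)]
h,e=np.histogram(P[:,2],np.arange(.1,.18,.003)); print(dict(zip(e.round(3),h)))
E
```

```text
time: 9.3
tool_pos: [0.4545, 0.1127, 0.0184]
tool_rot: [-0.0, 1.0, -0.0, 0.002]
contact_force: [-1.3, 0.4, 6.0]
gripper_width: 0.651
grasp_force: 65.7
time: 9.8
tool_pos: [0.4534, 0.1126, 0.1175]
tool_rot: [-0.0, 1.0, -0.0, 0.001]
contact_force: [0.5, -0.2, -1.9]
gripper_width: 0.654
grasp_force: 66.0
now [0.4534 0.1126 0.1175] th -0.0 z [ 1.8e-03  2.0e-04 -1.0e+00] w 0.654 F [ 0.5 -0.2 -1.9] t 9.8
cm in tool [11.97 25.11 -0.24] turn -0.0
cm after turn [11.96 25.11 -0.25]
{np.float64(0.1): np.int64(62), np.float64(0.103): np.int64(84), np.float64(0.106): np.int64(86), np.float64(0.109): np.int64(118), np.float64(0.112): np.int64(65), np.float64(0.115): np.int64(90), np.float64(0.118): np.int64(110), np.float64(0.121): np.int64(113), np.float64(0.124): np.int64(110), np.float64(0.127): np.int64(127), np.float64(0.13): np.int64(130), np.float64(0.133): np.int64(118), np.float64(0.136): np.int64(165), np.float64(0.139): np.int64(1048), np.float64(0.142): np.int64(361), np.float64(0.145): np.int64(3306), np.float64(0.148): np.int64(390), np.float64(0.151): np.int64(567), np.float64(0.154): np.int64(4174), np.float64(0.157): np.int64(755), np.float64(0.16): np.int64(275), np.float64(0.163): np.int64(285), np.float64(0.166): np.int64(300), np.float64(0.169): np.int64(358), np.float64(0.172): np.int64(286), np.float64(0.175): np.int64(310)}
```

```bash
python3 -m crank '[{"x":1.2,"y":3,"z":0,"turn":0},{"x":2,"y":4,"z":0,"turn":0},{"x":2,"y":4,"z":0,"turn":0},{"x":2,"y":4,"z":0,"turn":0},{"x":2,"y":4,"z":0,"turn":0}]'; python3 -m crank '[{"x":1.7,"y":4,"z":0,"turn":0},{"x":1,"y":2.1,"z":0,"turn":0},{"x":0,"y":0,"z":0,"turn":0},{"x":0,"y":0,"z":0,"turn":0}]'; python3 - <<'E'
from h import *
go(.5727,-.1385,.0755,0)
snap('wrist','w7')
C=V('w7').cloud(); t=manip.state()['tool_pos']
P=C[(np.hypot(C[...,0]-t[0],C[...,1]-t[1])<.04)&(C[...,2]>.1525)&(C[...,2]<.159)]
print(circ(P[np.hypot(*(P[:,:2]-t[:2]).T)>.018]),cv2.minEnclosingCircle((P[:,:2]*1000).astype(np.float32)),np.median(P[:,2]))
E
```

```text
time: 10.35
tool_pos: [0.5437, -0.0787, 0.1138]
tool_rot: [-0.001, 1.0, -0.0, -0.002]
contact_force: [0.9, 1.2, -1.4]
gripper_width: 0.653
grasp_force: 66.0
time: 10.75
tool_pos: [0.5703, -0.138, 0.1141]
tool_rot: [-0.001, 1.0, -0.001, -0.002]
contact_force: [-0.3, 0.9, -2.1]
gripper_width: 0.657
grasp_force: 66.1
now [ 0.5703 -0.138   0.1141] th -0.001 z [-0.0046  0.0022 -1.    ] w 0.657 F [-0.3  0.9 -2.1] t 10.75
cm in tool [0.26 0.05 3.85] turn -0.001
cm after turn [0.24 0.05 3.86]
(array([ 0.57281395, -0.137434  ]), np.float64(0.023853568610033873)) ((577.308837890625, -137.510009765625), 39.31281661987305) 0.15315450489243115
```

View pics/w7.png

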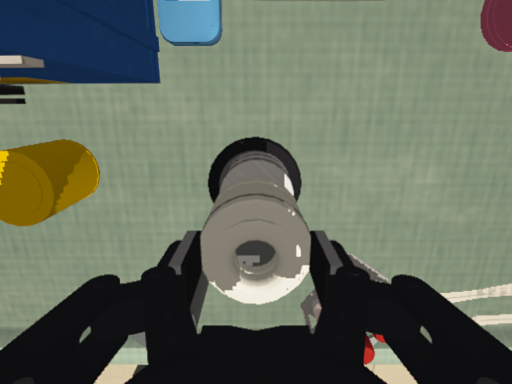

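The held holder at (256,243) is centred over the block at (257,175). The measured axis is within 2 mm, so I'll lower it.

```bash
python3 -m crank '[{"x":0.05,"y":0.05,"z":1.5,"turn":0},{"x":0,"y":0,"z":1,"turn":0},{"x":0,"y":0,"z":0.7,"turn":0},{"x":0,"y":0,"z":0.3,"turn":0},{"x":0,"y":0,"z":0,"turn":0}]'; python3 -m crank '[{"x":0,"y":0,"z":0.2,"turn":0},{"x":0,"y":0,"z":0,"turn":0}]'
```

```text
time: 11.3
tool_pos: [0.5719, -0.1386, 0.0809]
tool_rot: [-0.0, 1.0, 0.0, -0.001]
contact_force: [-0.5, 0.1, -1.4]
gripper_width: 0.653
grasp_force: 66.1
time: 11.5
tool_pos: [0.5727, -0.1391, 0.0801]
tool_rot: [0.0, 1.0, -0.0, 0.0]
contact_force: [-0.1, -0.9, -1.3]
gripper_width: 0.654
grasp_force: 66.1
```

```bash
python3 -m crank '[{"x":0,"y":0,"z":0.2,"turn":0},{"x":0,"y":0,"z":0,"turn":0}]'; python3 -m crank '[{"x":0,"y":0,"z":0.15,"turn":0},{"x":0,"y":0,"z":0,"turn":0}]';python3 -m crank '[{"x":0,"y":0,"z":0.1,"turn":0},{"x":0,"y":0,"z":0,"turn":0}]'
```

```text
time: 11.7
tool_pos: [0.5724, -0.1391, 0.0778]
tool_rot: [0.0, 1.0, -0.0, 0.0]
contact_force: [-0.8, 0.3, -1.0]
gripper_width: 0.654
grasp_force: 66.1
time: 11.9
tool_pos: [0.5723, -0.139, 0.0761]
tool_rot: [-0.0, 1.0, -0.0, -0.0]
contact_force: [0.4, 0.4, -1.4]
gripper_width: 0.653
grasp_force: 66.1
time: 12.1
tool_pos: [0.5725, -0.1391, 0.0755]
tool_rot: [0.0, 1.0, -0.0, 0.0]
contact_force: [0.0, 0.2, -0.3]
gripper_width: 0.653
grasp_force: 66.2
```

```bash
python3 -m crank '[{"x":0,"y":0,"z":0.1,"turn":0},{"x":0,"y":0,"z":0,"turn":0}]'; python3 -m crank '[{"x":0,"y":0,"z":0,"turn":0},{"x":0,"y":0,"z":0,"turn":0},{"x":0,"y":0,"z":0,"turn":0},{"x":0,"y":0,"z":0,"turn":0},{"x":0,"y":0,"z":0,"turn":0}]' 100; python3 -m crank '[{"x":0,"y":0,"z":-3,"turn":0},{"x":0,"y":0,"z":-4,"turn":0},{"x":0,"y":0,"z":-5,"turn":0},{"x":0,"y":0,"z":0,"turn":0},{"x":0,"y":0,"z":0,"turn":0}]'; python3 - <<'E'
from h import *
snap('wrist','w8')
C=V('w8').cloud()
P=C[(np.hypot(C[...,0]-.571,C[...,1]+.1385)<.04)]
for lo,hi in((.098,.108),(.111,.119)):
  A=P[(P[:,2]>lo)&(P[:,2]<hi)]
  if len(A)>5: print(len(A),cv2.minEnclosingCircle((A[:,:2]*1000).astype(np.float32)),A.mean(0),np.median(A[:,2]))
go(.452,-.2235,.2,-.637)
E
```

```text
time: 12.3
tool_pos: [0.5728, -0.1391, 0.0755]
tool_rot: [0.0, 1.0, -0.0, 0.0]
contact_force: [-2.5, 1.6, 5.1]
gripper_width: 0.653
grasp_force: 66.8
time: 12.8
tool_pos: [0.5723, -0.139, 0.0741]
tool_rot: [-0.0, 1.0, -0.0, -0.0]
contact_force: [0.0, 0.1, 0.4]
gripper_width: 1.0
grasp_force: 0.0
time: 13.3
tool_pos: [0.5736, -0.1394, 0.1967]
tool_rot: [0.001, 1.0, -0.0, 0.002]
contact_force: [-1.2, 0.7, -1.8]
gripper_width: 0.997
grasp_force: 0.0
1473 ((570.968017578125, -138.77894592285156), 29.994943618774414) [ 0.57656126 -0.13897257  0.10362996] 0.10425652753952283
1461 ((570.3980712890625, -138.89427185058594), 22.690380096435547) [ 0.57074042 -0.13883392  0.11416117] 0.1142401818518715
now [ 0.5724 -0.139   0.1944] th -0.0 z [ 5.e-04 -2.e-04 -1.e+00] w 1.0 F [-0.5  0.   0.1] t 13.35
cm in tool [-12.04   8.45  -0.56] turn 0.637
cm after turn [-4.66 13.96 -0.56]
```

The holder is seated: shoulder 0.104, rim 0.114, axis (0.5708,-0.1388). Now the tube.

```bash
python3 -m crank '[{"x":0,"y":0,"z":0,"turn":0.13},{"x":0,"y":0,"z":0,"turn":0.13},{"x":0,"y":0,"z":0,"turn":0.13},{"x":0,"y":0,"z":0,"turn":0.13},{"x":0,"y":0,"z":0,"turn":0.117}]' 70; python3 -m crank '[{"x":-1.2,"y":3.5,"z":0,"turn":0},{"x":-1.2,"y":3.5,"z":0,"turn":0},{"x":-1.2,"y":3.5,"z":0,"turn":0},{"x":-1.06,"y":3.46,"z":0,"turn":0},{"x":0,"y":0,"z":0,"turn":0}]'; python3 -m crank '[{"x":0,"y":0,"z":0,"turn":0},{"x":0,"y":0,"z":0,"turn":0}]'; python3 - <<'E'
from h import *
snap('wrist','w9')
go(.452,-.2235,.064,-.637)
v=V('w9');C=v.cloud(); p=v.p.astype(int)
m=(p[...,0]>1.8*p[...,1])&(C[...,2]>.088)&(C[...,2]<.1)&(np.hypot(C[...,0]-.452,C[...,1]+.2235)<.06)
P=C[m]; c=cv2.kmeans(P.astype(np.float32)[:,:2],3,None,(3,50,1e-6),5,cv2.KMEANS_PP_CENTERS); c,l=c[2],c[1].ravel()
for i in np.argsort(c[:,0]): print(c[i],(l==i).sum(),cv2.minEnclosingCircle((P[l==i,:2]*1000).astype(np.float32)))
a=c[c[:,0].argmax()]-c[c[:,0].argmin()]; print('row',np.arctan2(a[1],a[0]),np.hypot(*a),np.median(P[:,2]))
E
```

```text
time: 13.85
tool_pos: [0.5711, -0.1386, 0.1914]
tool_rot: [-0.0, 0.949, -0.316, -0.002]
contact_force: [0.6, 0.6, 0.2]
gripper_width: 0.703
grasp_force: 0.0
time: 14.35
tool_pos: [0.4485, -0.2246, 0.1917]
tool_rot: [-0.0, 0.949, -0.315, -0.002]
contact_force: [-0.7, -0.2, 0.9]
gripper_width: 0.694
grasp_force: 0.0
time: 14.55
tool_pos: [0.4519, -0.2228, 0.1931]
tool_rot: [-0.0, 0.95, -0.313, -0.001]
contact_force: [0.8, 0.2, 0.9]
gripper_width: 0.702
grasp_force: 0.0
now [ 0.4522 -0.2227  0.1934] th -0.636 z [-0.0011  0.0011 -1.    ] w 0.702 F [ 0.3  0.2 -0.3] t 14.6
cm in tool [ 0.05  0.08 12.94] turn 0.001
cm after turn [ 0.03  0.07 12.94]
[ 0.4292855  -0.20822032] 290 ((429.01409912109375, -207.74917602539062), 9.527985572814941)
[ 0.4507957  -0.22405235] 306 ((450.3115234375, -223.6990966796875), 9.294499397277832)
[ 0.4723018  -0.23967727] 329 ((472.23284912109375, -239.47122192382812), 9.401623725891113)
row -0.6314119 0.053291116 0.0937643562383045
```

View pics/w9.png

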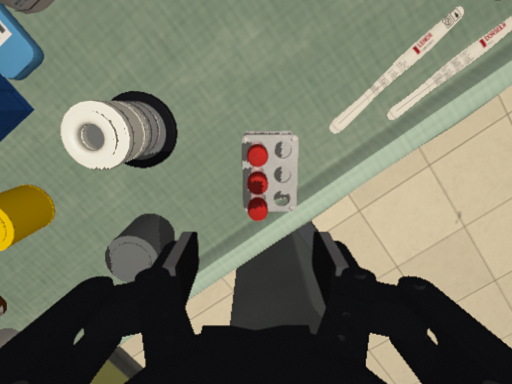

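The three caps are at (258,155), (258,183) and (258,209), and the middle one is the target: axis (0.4505,-0.2239), row direction -0.631. Descend to grip its cap.

```bash
python3 -m crank '[{"x":-0.1,"y":0.2,"z":3,"turn":0},{"x":0,"y":0,"z":3,"turn":0},{"x":0,"y":0,"z":3,"turn":0},{"x":0,"y":0,"z":1.5,"turn":0},{"x":0,"y":0,"z":0,"turn":0}]'; python3 -m crank '[{"x":0,"y":0,"z":0,"turn":0}]'; python3 - <<'E'
from h import *
go(.4505,-.2238,.066,-.632)
E
```

```text
time: 15.1
tool_pos: [0.4487, -0.2228, 0.0864]
tool_rot: [-0.001, 0.95, -0.313, -0.003]
contact_force: [-0.8, 0.8, 0.7]
gripper_width: 0.699
grasp_force: 0.0
time: 15.2
tool_pos: [0.4507, -0.2246, 0.0901]
tool_rot: [0.0, 0.95, -0.313, 0.0]
contact_force: [0.2, -0.5, -0.1]
gripper_width: 0.701
grasp_force: 0.0
now [ 0.4507 -0.2246  0.0901] th -0.637 z [ 7.e-04 -4.e-04 -1.e+00] w 0.701 F [ 0.2 -0.5 -0.1] t 15.2
cm in tool [-0.06 -0.05  2.41] turn -0.005
cm after turn [-0.06 -0.05  2.41]
```

```bash
python3 -m crank '[{"x":-0.05,"y":-0.05,"z":1,"turn":0},{"x":0,"y":0,"z":1,"turn":0},{"x":0,"y":0,"z":0.3,"turn":0},{"x":0,"y":0,"z":0,"turn":0},{"x":0,"y":0,"z":0,"turn":0}]'; python3 -m crank '[{"x":0,"y":0,"z":0,"turn":0},{"x":0,"y":0,"z":0,"turn":0},{"x":0,"y":0,"z":0,"turn":0},{"x":0,"y":0,"z":0,"turn":0},{"x":0,"y":0,"z":0,"turn":0}]' 0; python3 -m crank '[{"x":0,"y":0,"z":0,"turn":0},{"x":0,"y":0,"z":0,"turn":0},{"x":0,"y":0,"z":0,"turn":0},{"x":0,"y":0,"z":0,"turn":0}]'
```

```text
time: 15.7
tool_pos: [0.4498, -0.2239, 0.0664]
tool_rot: [-0.0, 0.95, -0.313, 0.0]
contact_force: [0.5, 0.9, 0.6]
gripper_width: 0.703
grasp_force: 0.0
time: 16.2
tool_pos: [0.4503, -0.2241, 0.0669]
tool_rot: [0.0, 0.95, -0.313, 0.001]
contact_force: [-0.4, -0.2, 2.5]
gripper_width: 0.18
grasp_force: 58.6
time: 16.6
tool_pos: [0.4502, -0.2241, 0.0669]
tool_rot: [0.0, 0.95, -0.313, 0.0]
contact_force: [0.1, -0.7, 4.7]
gripper_width: 0.181
grasp_force: 58.8
```

```bash
python3 -m crank '[{"x":0,"y":0,"z":-1,"turn":0},{"x":0,"y":0,"z":-2,"turn":0},{"x":0,"y":0,"z":-2.5,"turn":0},{"x":0,"y":0,"z":-2.5,"turn":0},{"x":0,"y":0,"z":-2.5,"turn":0}]'; python3 -m crank '[{"x":0,"y":0,"z":-2.5,"turn":0},{"x":0,"y":0,"z":-1.5,"turn":0},{"x":0,"y":0,"z":0,"turn":0},{"x":0,"y":0,"z":0,"turn":0}]'; python3 - <<'E'
from h import *
go(.571,-.1387,.2,None)
snap('wrist','w10'); snap('scene','s10')
a=cv2.imread('pics/s10.png')[150:300,150:400]; cv2.imwrite('pics/s10c.png',cv2.resize(a,(750,450)))
E
```

```text
time: 17.1
tool_pos: [0.4492, -0.2233, 0.1717]
tool_rot: [-0.0, 0.95, -0.313, -0.001]
contact_force: [0.6, -0.4, -0.6]
gripper_width: 0.18
grasp_force: 58.6
time: 17.5
tool_pos: [0.4494, -0.2235, 0.2104]
tool_rot: [-0.0, 0.95, -0.313, -0.001]
contact_force: [-0.1, -0.5, -0.6]
gripper_width: 0.179
grasp_force: 58.6
now [ 0.4494 -0.2235  0.2104] th -0.637 z [-1.1e-03  7.0e-04 -1.0e+00] w 0.179 F [-0.1 -0.5 -0.6] t 17.5
cm in tool [  4.73 -14.05   1.03] turn None
```

View pics/s10c.png

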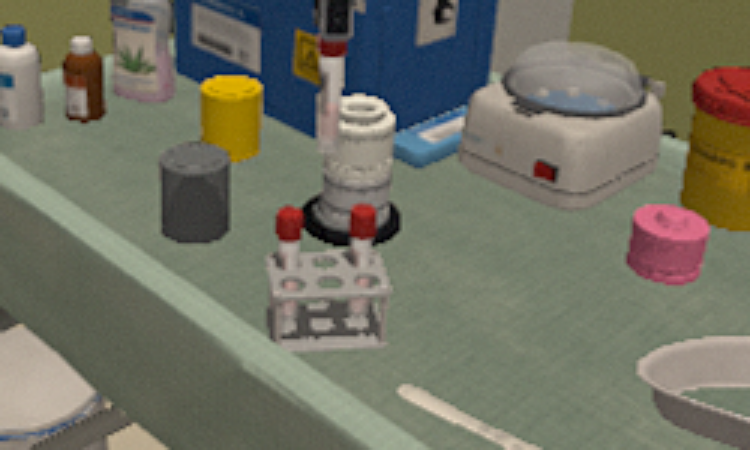

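The tube is held upright at (330,95) and both outer tubes are still standing at (289,225) and (362,222). Carry it over the holder.

```bash
python3 -m crank '[{"x":0.8,"y":-2.5,"z":0,"turn":0},{"x":1.2,"y":-3.5,"z":0,"turn":0},{"x":1.2,"y":-3.5,"z":0,"turn":0},{"x":1,"y":-3,"z":0,"turn":0},{"x":0.5,"y":-1.55,"z":0,"turn":0}]'; python3 -m crank '[{"x":0,"y":0,"z":0,"turn":0},{"x":0,"y":0,"z":0,"turn":0},{"x":0,"y":0,"z":0,"turn":0}]'; python3 - <<'E'
from h import *
go(.5708,-.1388,.175,None)
snap('wrist','w11')
E
```

```text
time: 18.1
tool_pos: [0.5718, -0.1371, 0.2092]
tool_rot: [-0.0, 0.95, -0.312, -0.002]
contact_force: [0.3, -1.0, 1.1]
gripper_width: 0.177
grasp_force: 58.7
time: 18.4
tool_pos: [0.5702, -0.1396, 0.2109]
tool_rot: [0.0, 0.949, -0.314, -0.0]
contact_force: [0.7, -0.8, -0.1]
gripper_width: 0.177
grasp_force: 58.7
now [ 0.5702 -0.1396  0.2109] th -0.638 z [-0.001 -0.    -1.   ] w 0.177 F [ 0.7 -0.8 -0.1] t 18.4
cm in tool [ 0.   -0.1   3.59] turn None
```

View pics/w11.png

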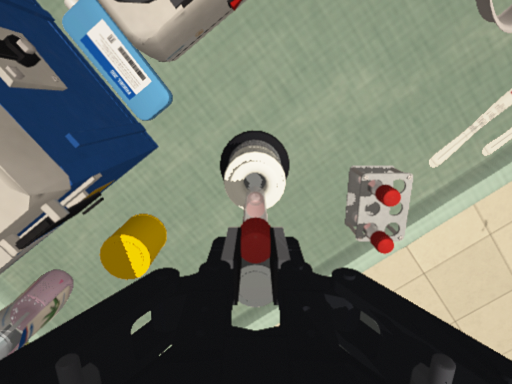

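The tube foot at (255,195) is in line with the hole at (255,183). Lower it in.

```bash
python3 -m crank '[{"x":0,"y":-0.1,"z":1.5,"turn":0},{"x":0,"y":0,"z":1,"turn":0},{"x":0,"y":0,"z":0.7,"turn":0},{"x":0,"y":0,"z":0.7,"turn":0},{"x":0,"y":0,"z":0,"turn":0}]'; python3 -m crank '[{"x":0,"y":0,"z":0.7,"turn":0},{"x":0,"y":0,"z":0.8,"turn":0},{"x":0,"y":0,"z":0.8,"turn":0},{"x":0,"y":0,"z":0.5,"turn":0},{"x":0,"y":0,"z":0,"turn":0}]'; python3 -m crank '[{"x":0,"y":0,"z":0.2,"turn":0},{"x":0,"y":0,"z":0,"turn":0}]'
```

```text
time: 18.95
tool_pos: [0.5709, -0.1378, 0.1704]
tool_rot: [-0.0, 0.95, -0.313, -0.001]
contact_force: [-0.6, -0.5, -0.5]
gripper_width: 0.179
grasp_force: 58.7
time: 19.45
tool_pos: [0.5711, -0.1378, 0.1429]
tool_rot: [-0.0, 0.95, -0.313, -0.001]
contact_force: [-0.9, 0.6, 0.4]
gripper_width: 0.178
grasp_force: 58.7
time: 19.65
tool_pos: [0.5719, -0.1381, 0.1424]
tool_rot: [-0.0, 0.95, -0.313, 0.0]
contact_force: [-0.0, -0.3, -0.4]
gripper_width: 0.175
grasp_force: 58.7
```

```bash
python3 -m crank '[{"x":0,"y":0,"z":0.2,"turn":0},{"x":0,"y":0,"z":0,"turn":0}]'; python3 -m crank '[{"x":0,"y":0,"z":0.15,"turn":0},{"x":0,"y":0,"z":0,"turn":0}]'; python3 -m crank '[{"x":0,"y":0,"z":0.1,"turn":0},{"x":0,"y":0,"z":0,"turn":0}]'; python3 -m crank '[{"x":0,"y":0,"z":0.1,"turn":0},{"x":0,"y":0,"z":0,"turn":0}]'
```

```text
time: 19.85
tool_pos: [0.5718, -0.138, 0.1403]
tool_rot: [0.0, 0.95, -0.313, 0.0]
contact_force: [-0.2, -0.2, 0.8]
gripper_width: 0.177
grasp_force: 58.7
time: 20.05
tool_pos: [0.5717, -0.138, 0.1387]
tool_rot: [-0.0, 0.95, -0.313, -0.0]
contact_force: [-0.0, -1.4, -0.8]
gripper_width: 0.177
grasp_force: 58.7
time: 20.25
tool_pos: [0.5717, -0.138, 0.1376]
tool_rot: [0.0, 0.95, -0.313, -0.0]
contact_force: [-0.1, 0.3, -0.4]
gripper_width: 0.181
grasp_force: 58.7
time: 20.45
tool_pos: [0.5719, -0.1381, 0.137]
tool_rot: [0.0, 0.95, -0.313, 0.0]
contact_force: [-0.1, -0.8, 1.1]
gripper_width: 0.176
grasp_force: 58.8
```

```bash
python3 -m crank '[{"x":0,"y":0,"z":0,"turn":0},{"x":0,"y":0,"z":0,"turn":0},{"x":0,"y":0,"z":0,"turn":0},{"x":0,"y":0,"z":0,"turn":0},{"x":0,"y":0,"z":0,"turn":0}]' 70; python3 -m crank '[{"x":0,"y":0,"z":-2,"turn":0},{"x":0,"y":0,"z":-4,"turn":0},{"x":0,"y":0,"z":-4,"turn":0},{"x":0,"y":0,"z":-2,"turn":0},{"x":0,"y":0,"z":0,"turn":0}]'; python3 -m crank '[{"x":0,"y":0,"z":0,"turn":0},{"x":0,"y":0,"z":0,"turn":0}]';  python3 - <<'E'
from h import *
snap('wrist','w12'); go(.4592,-.057,.2,0)
v=V('w12');C=v.cloud();p=v.p.astype(int)
P=C[(np.hypot(C[...,0]-.571,C[...,1]+.1385)<.04)]
for lo,hi in((.098,.108),(.111,.119),(.155,.18)):
  A=P[(P[:,2]>lo)&(P[:,2]<hi)]
  if len(A)>5: print(len(A),cv2.minEnclosingCircle((A[:,:2]*1000).astype(np.float32)),A.mean(0),np.median(A[:,2]),A[:,2].max())
E
```

```text
time: 20.95
tool_pos: [0.5718, -0.138, 0.1368]
tool_rot: [-0.0, 0.95, -0.313, -0.0]
contact_force: [0.1, 0.0, -0.9]
gripper_width: 0.698
grasp_force: 0.0
time: 21.45
tool_pos: [0.5738, -0.1388, 0.2619]
tool_rot: [0.0, 0.95, -0.313, 0.004]
contact_force: [-0.1, 0.0, 0.5]
gripper_width: 0.702
grasp_force: 0.0
time: 21.65
tool_pos: [0.5709, -0.1377, 0.2545]
tool_rot: [-0.0, 0.95, -0.313, -0.002]
contact_force: [0.4, 0.7, 0.3]
gripper_width: 0.699
grasp_force: 0.0
now [ 0.5708 -0.1377  0.2542] th -0.637 z [-0.0037  0.0014 -1.    ] w 0.7 F [-0.4 -0.9 -0.3] t 21.7
cm in tool [-13.75   0.15   5.48] turn -0.637
cm after turn [-11.16  -8.07   5.42]
916 ((570.5026245117188, -138.82627868652344), 29.87493896484375) [ 0.57565534 -0.14246008  0.10407047] 0.10433327378782235 0.10793776376240115
799 ((570.1499633789062, -138.5791778564453), 22.710411071777344) [ 0.57368186 -0.14186615  0.11429376] 0.11436907099956148 0.11802590168807763
370 ((571.4027099609375, -137.43177795410156), 9.987037658691406) [ 0.57242698 -0.13825261  0.16313272] 0.16369449182119722 0.16576134506445483
```

View pics/w12.png

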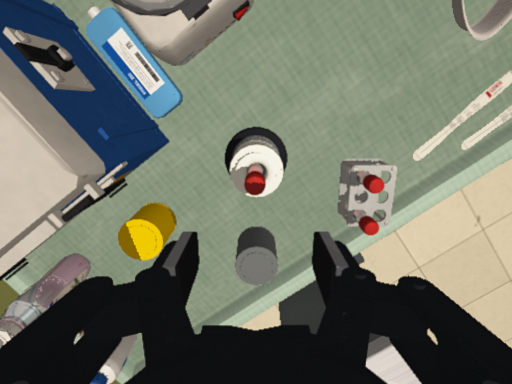

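The tube stands in the hole at (256,178): cap top 0.1637, axis (0.572,-0.138). Both outer tubes are unchanged. Now the grey cover at (257,250).

```bash
python3 -m crank '[{"x":-3,"y":0,"z":0,"turn":0},{"x":-4,"y":0.1,"z":0,"turn":0},{"x":-4,"y":0.1,"z":1,"turn":0},{"x":-2.7,"y":0,"z":3,"turn":0},{"x":0,"y":0,"z":3,"turn":0}]' 100; python3 -m crank '[{"x":0,"y":0,"z":2,"turn":0},{"x":0,"y":0,"z":0,"turn":0},{"x":0,"y":0,"z":0,"turn":0}]';  python3 - <<'E'
from h import *
snap('wrist','w13'); go(.4592,-.057,.02)
C=V('w13').cloud()
A=C[(np.hypot(C[...,0]-.4592,C[...,1]+.057)<.04)&(C[...,2]>.065)&(C[...,2]<.08)]
print(len(A),cv2.minEnclosingCircle((A[:,:2]*1000).astype(np.float32)),A.mean(0),np.median(A[:,2]))
E
```

```text
time: 22.2
tool_pos: [0.4584, -0.0565, 0.1851]
tool_rot: [-0.0, 0.95, -0.312, -0.0]
contact_force: [0.5, -0.5, 0.2]
gripper_width: 0.999
grasp_force: 0.0
time: 22.5
tool_pos: [0.46, -0.058, 0.1661]
tool_rot: [0.0, 0.95, -0.313, -0.001]
contact_force: [-0.5, -0.3, 0.5]
gripper_width: 1.002
grasp_force: 0.0
now [ 0.4608 -0.0583  0.1673] th -0.637 z [ 3.e-04 -1.e-04 -1.e+00] w 0.997 F [ 0.6 -0.1 -0.7] t 22.55
cm in tool [-2.100e-01 -1.000e-02  1.473e+01] turn None
3115 ((457.94403076171875, -55.9559440612793), 30.01251983642578) [ 0.45903914 -0.05677086  0.07018728] 0.0702282543619515
```

```bash
python3 -m crank '[{"x":-0.35,"y":0,"z":3,"turn":0},{"x":0,"y":0,"z":3.5,"turn":0},{"x":0,"y":0,"z":3,"turn":0},{"x":0,"y":0,"z":2,"turn":0},{"x":0,"y":0,"z":0,"turn":0}]'; python3 -m crank '[{"x":0,"y":0,"z":1,"turn":0},{"x":0,"y":0,"z":1,"turn":0},{"x":0,"y":0,"z":0,"turn":0},{"x":0,"y":0,"z":0,"turn":0}]'
```

```text
time: 23.05
tool_pos: [0.4562, -0.0557, 0.0499]
tool_rot: [0.0, 0.95, -0.313, -0.002]
contact_force: [0.4, -0.2, 0.2]
gripper_width: 0.999
grasp_force: 0.0
time: 23.45
tool_pos: [0.458, -0.0562, 0.0323]
tool_rot: [-0.0, 0.95, -0.313, 0.0]
contact_force: [0.9, 0.4, 0.2]
gripper_width: 0.997
grasp_force: 0.0
```

```bash
python3 -m crank '[{"x":0,"y":0,"z":0,"turn":0},{"x":0,"y":0,"z":0,"turn":0},{"x":0,"y":0,"z":0,"turn":0},{"x":0,"y":0,"z":0,"turn":0},{"x":0,"y":0,"z":0,"turn":0}]' 0; python3 -m crank '[{"x":0,"y":0,"z":-2,"turn":0},{"x":0,"y":0,"z":-4,"turn":0},{"x":0,"y":0,"z":-4,"turn":0},{"x":0,"y":0,"z":-4,"turn":0},{"x":0,"y":0,"z":-4,"turn":0}]'; python3 -m crank '[{"x":0,"y":0,"z":-2,"turn":0},{"x":0,"y":0,"z":0,"turn":0},{"x":0,"y":0,"z":0,"turn":0}]'; python3 - <<'E'
from h import *
go(.5705,-.1387,.25)
E
```

```text
time: 23.95
tool_pos: [0.4587, -0.0564, 0.033]
tool_rot: [-0.0, 0.95, -0.313, 0.001]
contact_force: [0.0, -0.4, 6.4]
gripper_width: 0.671
grasp_force: 64.5
time: 24.45
tool_pos: [0.4569, -0.0558, 0.2126]
tool_rot: [0.0, 0.95, -0.313, -0.001]
contact_force: [0.6, 0.2, -0.3]
gripper_width: 0.671
grasp_force: 64.1
time: 24.75
tool_pos: [0.4572, -0.0559, 0.2306]
tool_rot: [0.0, 0.95, -0.313, -0.001]
contact_force: [-0.2, -1.0, -0.5]
gripper_width: 0.667
grasp_force: 64.1
now [ 0.4572 -0.0559  0.2306] th -0.637 z [-1.3e-03  4.0e-04 -1.0e+00] w 0.667 F [-0.2 -1.  -0.5] t 24.75
cm in tool [14.03 -0.09 -1.96] turn None
```

```bash
python3 -m crank '[{"x":2,"y":0,"z":-0.5,"turn":0},{"x":3.5,"y":0,"z":-0.5,"turn":0},{"x":3.5,"y":0,"z":0,"turn":0},{"x":3,"y":-0.1,"z":0,"turn":0},{"x":2,"y":0,"z":0,"turn":0}]'; python3 -m crank '[{"x":0,"y":0,"z":0,"turn":0},{"x":0,"y":0,"z":0,"turn":0},{"x":0,"y":0,"z":0,"turn":0}]'; python3 - <<'E'
from h import *
snap('wrist','w14'); snap('scene','s14'); go(.5705,-.1387,.138)
C=V('w14').cloud()
A=C[(np.hypot(C[...,0]-.5705,C[...,1]+.1387)<.045)&(C[...,2]>.25)&(C[...,2]<.30)]
z=np.percentile(A[:,2],[5,30,50,70,95]); print(z)
A=A[abs(A[:,2]-.2765)<.006]; print(len(A),cv2.minEnclosingCircle((A[:,:2]*1000).astype(np.float32)),A.mean(0),np.median(A[:,2]))
a=cv2.imread('pics/s14.png')[100:300,150:420]; b=cv2.imread('pics/w14.png'); cv2.imwrite('pics/c14.png',np.hstack([cv2.resize(a,(400,300)),cv2.resize(b,(400,300))]))
E
```

```text
time: 25.25
tool_pos: [0.5706, -0.1392, 0.2376]
tool_rot: [-0.0, 0.95, -0.314, -0.003]
contact_force: [-0.7, 0.8, 0.0]
gripper_width: 0.67
grasp_force: 64.1
time: 25.55
tool_pos: [0.5696, -0.1377, 0.2402]
tool_rot: [-0.0, 0.95, -0.313, -0.001]
contact_force: [0.6, 0.1, -1.7]
gripper_width: 0.668
grasp_force: 64.1
now [ 0.57   -0.1379  0.2413] th -0.637 z [-7.e-04  3.e-04 -1.e+00] w 0.67 F [ 0.   0.7 -0.6] t 25.65
cm in tool [ 0.1   0.04 10.33] turn None
[0.26624644 0.27664741 0.27737427 0.27801703 0.29322274]
11368 ((575.058349609375, -141.53463745117188), 42.2530517578125) [ 0.57236795 -0.13956324  0.27717676] 0.27727677582674193
```

View pics/c14.png

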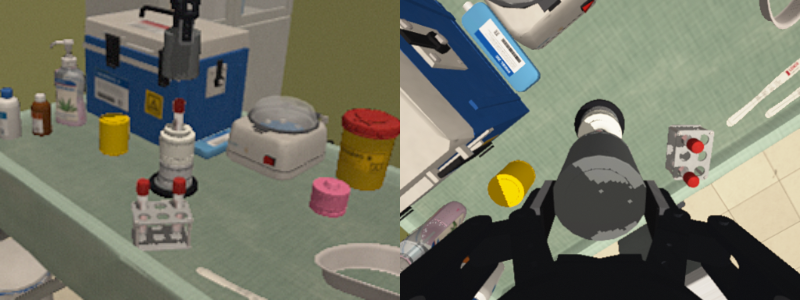

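The cover hangs upright above the tube and holder, in line with the stack in both views (left 180,95; right 600,175). I need to lower it about 102 mm.

```bash
python3 -m crank '[{"x":0.05,"y":0.05,"z":1.5,"turn":0},{"x":0,"y":0,"z":2,"turn":0},{"x":0,"y":0,"z":1.5,"turn":0},{"x":0,"y":0,"z":1.5,"turn":0},{"x":0,"y":0,"z":0,"turn":0}]'; python3 -m crank '[{"x":0,"y":0,"z":0,"turn":0}]'; python3 - <<'E'
from h import *
go(.5705,-.1387,.138)
E
```

```text
time: 26.15
tool_pos: [0.569, -0.1385, 0.1731]
tool_rot: [-0.0, 0.95, -0.313, -0.003]
contact_force: [-0.6, -0.2, -1.5]
gripper_width: 0.665
grasp_force: 64.1
time: 26.25
tool_pos: [0.5707, -0.1391, 0.1764]
tool_rot: [-0.0, 0.95, -0.313, -0.0]
contact_force: [-0.7, -0.1, 0.4]
gripper_width: 0.674
grasp_force: 64.1
now [ 0.5707 -0.1391  0.1764] th -0.637 z [-7.e-04  3.e-04 -1.e+00] w 0.674 F [-0.7 -0.1  0.4] t 26.25
cm in tool [-0.04 -0.02  3.84] turn None
```

```bash
python3 -m crank '[{"x":0,"y":0,"z":0.8,"turn":0},{"x":0,"y":0,"z":0.8,"turn":0},{"x":0,"y":0,"z":0.8,"turn":0},{"x":0,"y":0,"z":0,"turn":0},{"x":0,"y":0,"z":0,"turn":0}]'; python3 -m crank '[{"x":0,"y":0,"z":0.5,"turn":0},{"x":0,"y":0,"z":0.4,"turn":0},{"x":0,"y":0,"z":0.2,"turn":0},{"x":0,"y":0,"z":0,"turn":0}]'; python3 -m crank '[{"x":0,"y":0,"z":0.15,"turn":0},{"x":0,"y":0,"z":0,"turn":0}]'
```

```text
time: 26.75
tool_pos: [0.5707, -0.1392, 0.1524]
tool_rot: [-0.0, 0.95, -0.313, -0.0]
contact_force: [1.1, -0.7, 0.2]
gripper_width: 0.67
grasp_force: 64.1
time: 27.15
tool_pos: [0.5706, -0.1391, 0.1412]
tool_rot: [-0.0, 0.95, -0.313, -0.0]
contact_force: [0.2, 0.1, -0.6]
gripper_width: 0.667
grasp_force: 64.1
time: 27.35
tool_pos: [0.5709, -0.1392, 0.1403]
tool_rot: [-0.0, 0.95, -0.313, -0.0]
contact_force: [-0.5, -0.1, 0.3]
gripper_width: 0.668
grasp_force: 64.1
```

```bash
python3 -m crank '[{"x":0,"y":0,"z":0.15,"turn":0},{"x":0,"y":0,"z":0,"turn":0}]'; python3 -m crank '[{"x":0,"y":0,"z":0.1,"turn":0},{"x":0,"y":0,"z":0,"turn":0}]'; python3 -m crank '[{"x":0,"y":0,"z":0.1,"turn":0},{"x":0,"y":0,"z":0,"turn":0}]'
```

```text
time: 27.55
tool_pos: [0.5708, -0.1392, 0.1387]
tool_rot: [-0.0, 0.95, -0.313, -0.0]
contact_force: [-0.6, -0.1, -0.6]
gripper_width: 0.667
grasp_force: 64.1
time: 27.75
tool_pos: [0.571, -0.1393, 0.1381]
tool_rot: [0.0, 0.95, -0.313, 0.0]
contact_force: [-0.9, 0.0, 0.3]
gripper_width: 0.669
grasp_force: 64.2
time: 27.95
tool_pos: [0.5714, -0.1395, 0.1381]
tool_rot: [0.0, 0.95, -0.313, 0.001]
contact_force: [-2.3, 0.7, 5.7]
gripper_width: 0.668
grasp_force: 64.5
```

Contact at 0.138, as predicted. Release, retreat, check.

```bash
python3 -m crank '[{"x":0,"y":0,"z":0,"turn":0},{"x":0,"y":0,"z":0,"turn":0},{"x":0,"y":0,"z":0,"turn":0},{"x":0,"y":0,"z":0,"turn":0},{"x":0,"y":0,"z":0,"turn":0}]' 100; python3 -m crank '[{"x":0,"y":0,"z":-2,"turn":0},{"x":0,"y":0,"z":-4,"turn":0},{"x":0,"y":0,"z":-4,"turn":0},{"x":0,"y":0,"z":-4,"turn":0},{"x":0,"y":0,"z":0,"turn":0}]'; python3 -m crank '[{"x":0,"y":0,"z":0,"turn":0},{"x":0,"y":0,"z":0,"turn":0},{"x":0,"y":0,"z":0,"turn":0}]';  python3 - <<'E'
from h import *
snap('wrist','w15'); snap('scene','s15')
C=V('w15').cloud()
A=C[(np.hypot(C[...,0]-.571,C[...,1]+.1387)<.045)&(C[...,2]>.168)&(C[...,2]<.185)]
print(len(A),cv2.minEnclosingCircle((A[:,:2]*1000).astype(np.float32)),A.mean(0),np.median(A[:,2]))
a=cv2.imread('pics/s15.png')[100:300,150:420]; cv2.imwrite('pics/c15.png',cv2.resize(a,(800,593)))
E
```

```text
time: 28.45
tool_pos: [0.5708, -0.1392, 0.1366]
tool_rot: [-0.0, 0.95, -0.313, -0.0]
contact_force: [-0.4, -0.2, 0.1]
gripper_width: 1.003
grasp_force: 0.0
time: 28.95
tool_pos: [0.5739, -0.1403, 0.2852]
tool_rot: [0.0, 0.95, -0.313, 0.007]
contact_force: [0.3, 0.1, 0.5]
gripper_width: 1.003
grasp_force: 0.0
time: 29.25
tool_pos: [0.57, -0.1389, 0.2744]
tool_rot: [-0.0, 0.95, -0.313, -0.002]
contact_force: [-0.4, 0.3, 0.3]
gripper_width: 0.998
grasp_force: 0.0
3102 ((571.220947265625, -139.4736785888672), 30.005455017089844) [ 0.57232883 -0.14012757  0.17512149] 0.17521553327403072
```

View pics/c15.png

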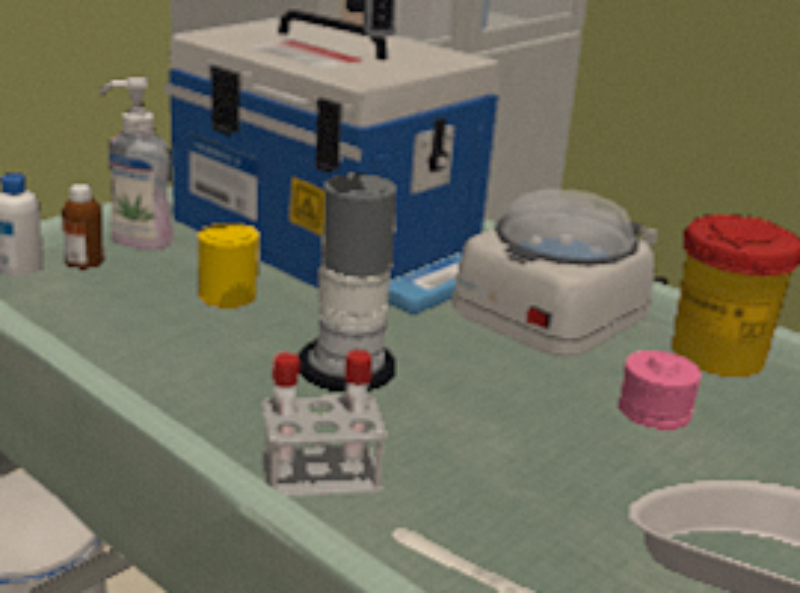

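The stack at (357,280) stands straight with the cover seated: top 0.175, axis (0.571,-0.139). The outer tubes and bottles are in place. Handing in.

```bash
python3 -c "
from plant import manip
print(manip.job_done())"
```

```text
the job is handed in; nothing more can be done
None
```

The middle tube is packed under the grey cover on the finished carrier, the outer tubes and bottles looked undisturbed in the last picture, and the job is handed in at about 29 s; the hand-in returned no verdict.

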